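# Dial a decade resistance box to 253

## Task

Set the decade resistance box to 253: the hundreds wheel on the left already shows 2, so roll the tens wheel in the middle to 5 and the units wheel on the right to 3, each clicked home in its notch with the figure square in its window. Press the wheels with no more than a firm fingertip, never leaning hard on the box, and leave the small things lying about where they are.

Things in the scene. Friction and masses are not known exactly. Their poses are not given: they have to be found in the camera images.
- decade_box: Cream bench box, 200 (x) x 270 (y) x 85 mm high, too heavy to shift. Origin: centre of its underside; x away from the robot's side, y left, z up. On its grey top panel, at x = -25 mm, a row of three black thumbwheels, axles along y, 40 mm apart: hundreds at y = +40 (left), tens 0, units -40. Near the far edge three terminal posts 22 mm high (x = 62, y = -35 to -95).
- hundreds_top (a point): Highest point, mid-width, of the left (hundreds) wheel's ribbed thumb rim, 94 mm above the bench; fixed to the box, axes as decade_box. Drum, window and rim as on the tens wheel.
- tens_top (a point): Highest point, mid-width, of the middle (tens) wheel's ribbed thumb rim, 94 mm above the bench; fixed to the box, axes as decade_box. The rim is 48 mm in diameter, 10 mm wide, 9 mm out of the panel (axle 15 mm under it); a finger pressed on it with 8 N or more grips by friction. 11 mm to its left a smaller drum shows a white figure, upright for the robot, between two shades 4 mm high.
- units_top (a point): Highest point, mid-width, of the right (units) wheel's ribbed thumb rim, 94 mm above the bench; fixed to the box, axes as decade_box. Drum, window and rim as on the tens wheel.
- hundreds_wheel (a joint): Angle (rad) of the left (hundreds) wheel. 0 shows figure 0, 0.628 (36 deg) a click, 5.655 shows 9; stops 0.2 beyond 0 and 9. Rolling the rim's top towards the robot's side (-x of decade_box) raises the figure, away (+x) lowers it. Starts at 2 (1.257). A sprung detent holds each notch: about 3 N along the rim rolls it, 15 mm of rim a click; past half way it snaps on.
- tens_wheel (a joint): Angle (rad) of the middle (tens) wheel. 0 shows figure 0, 0.628 (36 deg) a click, 5.655 shows 9; stops 0.2 beyond 0 and 9. Rolling the rim's top towards the robot's side (-x of decade_box) raises the figure, away (+x) lowers it. Starts at 0 to 3. A sprung detent holds each notch: about 3 N along the rim rolls it, 15 mm of rim a click; past half way it snaps on.
- units_wheel (a joint): Angle (rad) of the right (units) wheel. 0 shows figure 0, 0.628 (36 deg) a click, 5.655 shows 9; stops 0.2 beyond 0 and 9. Rolling the rim's top towards the robot's side (-x of decade_box) raises the figure, away (+x) lowers it. Starts at 5 to 8. A sprung detent holds each notch: about 3 N along the rim rolls it, 15 mm of rim a click; past half way it snaps on.
- ferrite_core: Dark grey ferrite ring, 40 mm across, 12 mm high, lying loose on the panel's far left part, some 85 mm beyond the wheels; bystander. Origin: centre of its underside.
- sample_jar: Small capped glass jar, 50 mm across, 70 mm high, loose on the bench left of the box; bystander. Origin: centre of its underside.
- cal_weight: Steel calibration weight with a knob, 38 mm across, 50 mm high, loose on the bench right of the box; bystander. Origin: centre of its underside.
- screwdriver: Black-handled screwdriver, 170 mm long, lying loose on the bench beyond the box; bystander. Origin: under its middle.

How it is judged (in metres and radians):
At the end, for the whole second after the job is handed in: Each within 0.15 rad of its notch: hundreds wheel at 2 (1.257), tens at 5 (3.142), units at 3 (1.885), all wheels still; core, jar, weight and screwdriver within 20 mm of where they were (value of joint hundreds_wheel between 1.107 and 1.407 rad and value of joint tens_wheel between 2.992 and 3.292 rad and value of joint units_wheel between 1.735 and 2.035 rad and velocity of joint hundreds_wheel between -0.1 and 0.1 rad/s and velocity of joint tens_wheel between -0.1 and 0.1 rad/s and velocity of joint units_wheel between -0.1 and 0.1 rad/s and distance of each of ferrite_core, sample_jar, cal_weight, screwdriver from where it was at the start of the episode below 0.02 m); the robot touches nothing.
It fails at once if the fingers press on the box or one of its wheels with more than 50 N (contact force between the fingers and decade_box above 50 N).
It fails at once if a bystander (ferrite core, sample jar, weight, screwdriver) is pushed more than 20 mm (distance of any of ferrite_core, sample_jar, cal_weight, screwdriver from where it was at the start of the episode above 0.02 m).
It also fails if it takes over 54 s, if anything falls off the work surface, if the arm or the gripper's body presses on something with over 40 N, if the wrist force passes 120 N, or if a joint passes its speed limit or range.

## Robot

A 6-joint arm with a two-finger parallel gripper is mounted at the origin on the work surface. World frame = base frame: x ahead of the robot, y to its left, z up, the work surface at z = 0. Lengths are in mm, angles in rad, forces in N, time in s.
With the tool pointing down it reaches from about 350 to 975 mm from the base axis. Payload 7.1 kg.
Tool frame: the origin (TCP) lies at the very end of the fingers, on their centre line; the grasp point (between the pads) lies 19 mm behind it; z points along the fingers, y is the line along which they close (so a half turn about z gives the same grasp; the last joint's range is limited). The gripper opens to 88 mm and grips with 3 to 60 N. Pads are 20 mm wide; open, the fingers measure 115 mm over their backs; the gripper's body (75 mm by 178 mm) begins 61 mm behind the grasp point.
Start: joints at [-1.296, 0.423, 1.63, -0, 1.089, -0.019], TCP at [181.013, -598.197, 222.675] pointing down, gripper open.
Joint ranges: [-3, 3], [-0.9, 2.11], [0.09, 2.58], [-1.31, 4.45], [0.11, 2.69], [-2.54, 2.54]. Speed limits (rad/s): [2.39, 2.39, 3.01, 3.14, 3.14, 3.14].

## Interface

Orientations are given as a rotation vector (axis times angle).
In Python, from workcell import get_obs, get_image, job, models gives the robot as it stands.
- The arm moves only by the tool jog_arm, never from a script. Its argument "increments" is one flat list of numbers, 7 for each row, row after row: the turn, a rotation vector about the tool's x, y, z in degrees, then the shift along the tool's x, y, z in mm, then the opening in per cent of the stroke, from 0 (shut) to 100 (fully open). A call has 1 to 12 rows; each row shifts and turns the commanded pose from where the row before left it, along the tool's axes as they then stand; what a row does not reach is not made up. A row lasts 1/8 s, in which the tool goes at most 62.5 mm and 10.7 degrees, less where a joint would pass 70% of its speed; a pose out of reach is approached as far as the arm can. A call is refused whole if a number of a shift passes 62.5 or a number of a turn 10.7, either way. A call with a gripper value outside its range is refused whole. The fingers move at their own pace and stop on an object; the grip force is fixed at half the most. Time passes only in rows, so rows that do not move let the fingers close. It gives the time, the measured TCP pose, the force, the opening and the grip force at its end, in the units of the state.
- get_obs(): the state, without advancing time (a new reading comes with each control period).
- get_image(name): name is "scene" or "top" or "wrist"; returns a dict with "pixels" (384x512x3 uint8, blue, green, red), "depth" (384x512 float32, mm along the optical axis (not along the pixel's ray), 0 where there is no reading), "fx", "fy", "cx", "cy" (pixels), "cam_to_world" (4x4, takes a point from camera to world coordinates); the wrist camera has in their place "tool_from_camera" (4x4, takes a point from camera to tool coordinates, whose origin is the TCP and whose axes are the flange's). Camera axes: x right, y up, looking along -z (the intrinsics and any distortion apply to the point x, -y, -z); pixel columns grow to the right and rows downward; lengths in mm; the calibration is good to about 2 mm. A picture is of the moment at which its call begins: read the wrist's pose just before it.
- job.close_job(): hands the job in; it is judged then, once.
Trained networks look in the newest picture that a camera, given by its name, has taken for a name from the list of things; names that differ only in an ending like _2 or _b are one class to them, and where a whole thing is asked for, a point or a joint stands for the part that bears it (a point fixed in the world has none). Each returns a list of dicts, best first, with "p" (0 to 1); they miss things now and then, are a little off and sometimes report something else, mostly with a low value. They report only what shows in the picture. A call takes as long as a camera call.
- models.look_for(target, camera): "centre" ([x, y, z] in mm, in world coordinates, good to about 4 mm: the middle of the surface that is visible of it).
- models.regions_of(target, camera): "region" (384x512 bool, what is visible of it).
The state is a dict: "t": time; "qpos": joint angles; "qvel": joint speeds; "joint_torque": joint torques, N m; "ee_pos": TCP position; "orientation": TCP orientation; "ft_force": force on the tool from outside, world axes, zero at the start; "moment": the same for the moment, N m; "width": finger opening in mm; "grasp_force": force on a finger pad.
Only numpy, scipy, OpenCV 4.12 (cv2) and the standard library are available. Lean on these libraries where they do the work, as an engineer would, in place of code of your own. Each camera call takes 0.05 s, during which the arm holds its last target. There are 200 camera calls.

## Working session

There is one attempt and no reset: what is moved stays moved. The work goes in short steps, Python scripts to look and compute and a tool call to move; the robot and the scene stay as the last step left them, time stands still between calls to the robot, and variables do not carry over. Pictures are saved under pics/ and viewed, at most 10 in all, crops included, and the job is handed in when it is done.

Besides the shell and the picture viewer there is one more tool, called after "Emit:" as a command line: name --argument value ..., lists and objects as JSON in quotes. jog_arm: Moves the arm, as the interface text tells. Its arguments: {"type":"object","properties":{"increments":{"type":"array"}},"required":["increments"]}

```bash
mkdir -p pics; cat > h.py <<'E'
import numpy as np,cv2
from workcell import get_obs,get_image,job,models
from scipy.spatial.transform import Rotation as R
def px2w(im,u,v,M=None):
    d=float(im["depth"][int(v),int(u)]); p=[(u-im["cx"])/im["fx"]*d,-(v-im["cy"])/im["fy"]*d,-d,1]
    return ((im["cam_to_world"] if M is None else M)@np.array(p))[:3]
E
python3 - <<'E'
from h import *
o=get_obs();print(o)
s=get_image("scene");t=get_image("top")
cv2.imwrite("pics/a.png",np.vstack([cv2.resize(s["pixels"],(400,300)),cv2.resize(t["pixels"],(400,300))]))
cv2.imwrite("pics/top.png",cv2.resize(t["pixels"],(800,600)))
for c in("scene","top"):
    for n in("decade_box","hundreds_top","tens_top","units_top","ferrite_core","sample_jar","cal_weight","screwdriver"):
        print(c,n,[(np.round(r["centre"]),round(r["p"],2)) for r in models.look_for(n,c)[:2]])
E
```

```text
{'t': 0.0, 'qpos': array([-1.29596029e+00,  4.23841739e-01,  1.63070912e+00, -2.03253897e-05,
        1.08860129e+00, -1.89985598e-02]), 'qvel': array([ 0.00147857,  0.00132312, -0.00047991, -0.00030244, -0.00127985,
        0.00088305]), 'joint_torque': array([ 7.89838959e-04, -5.44616318e+01, -2.73659581e+01,  6.43986580e-02,
        2.27819884e-02, -1.35040632e-04]), 'ee_pos': array([ 180.88032001, -597.65623361,  221.89363266]), 'orientation': array([-3.10621843e+00, -4.59684242e-01,  3.40378731e-04]), 'ft_force': array([0.19303005, 0.04940087, 0.53528692]), 'moment': array([-0.02245618, -0.01340183,  0.01073573]), 'grasp_force': 0.0, 'width': 88.0086819322229}
scene decade_box [(array([524., 156.,  90.]), 0.74)]
scene hundreds_top [(array([530., 156.,  87.]), 0.71), (array([548., 194.,  97.]), 0.16)]
scene tens_top [(array([525., 164.,  87.]), 0.86)]
scene units_top [(array([526., 157.,  87.]), 0.89)]
scene ferrite_core [(array([546., 196.,  97.]), 0.68), (array([527., 162.,  87.]), 0.39)]
scene sample_jar [(array([488., 364.,  55.]), 0.84)]
scene cal_weight [(array([596., -64.,  34.]), 0.74)]
scene screwdriver [(array([706., 229.,  18.]), 0.57), (array([489., 361.,  58.]), 0.31)]
top decade_box [(array([487., 141.,  86.]), 0.58)]
top hundreds_top [(array([490., 143.,  82.]), 0.68), (array([473., 348.,  67.]), 0.37)]
top tens_top [(array([490., 138.,  89.]), 0.63)]
top units_top [(array([489., 138.,  84.]), 0.84)]
top ferrite_core [(array([546., 189.,  99.]), 0.46)]
top sample_jar [(array([472., 349.,  66.]), 0.95)]
top cal_weight [(array([590., -68.,  32.]), 0.65)]
top screwdriver [(array([694., 218.,  23.]), 0.61)]
```

View pics/top.png

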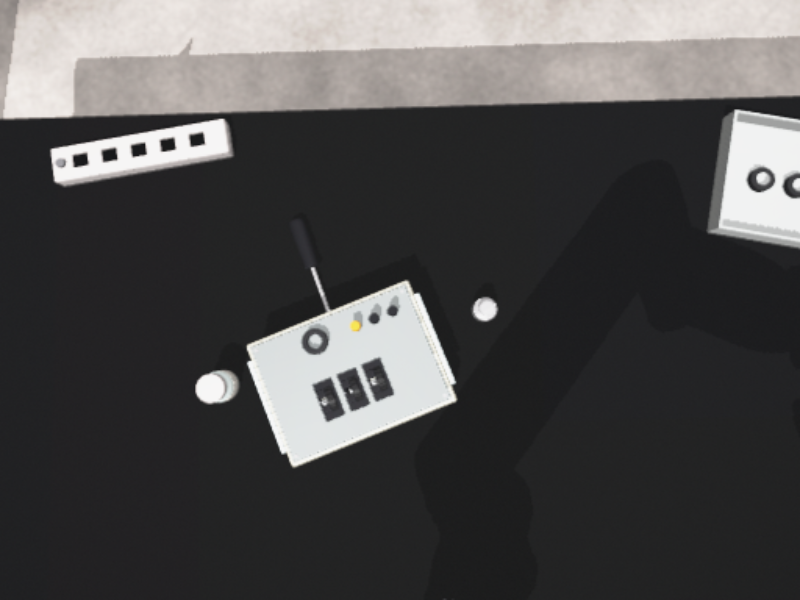

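The top view shows the box at about (352,375), yawed about 22°, with the three wheels at (328,400), (353,390) and (377,380). The ferrite ring is at (315,341), the jar at (212,387), the weight at (485,309) and the screwdriver at (312,265). Next I fit the box pose.

```bash
cat >> h.py <<'E'
def cloud(im,M=None):
    d=im["depth"];v,u=np.indices(d.shape)
    P=np.stack([(u-im["cx"])/im["fx"]*d,-(v-im["cy"])/im["fy"]*d,-d,np.ones_like(d)],-1)
    return (P@(im["cam_to_world"] if M is None else M).T)[...,:3]
def Tool():
    o=get_obs();T=np.eye(4);T[:3,:3]=R.from_rotvec(o["orientation"]).as_matrix();T[:3,3]=o["ee_pos"];return o,T
E
python3 - <<'E'
from h import *
for c in("top","scene"):
    P=cloud(get_image(c)); m=(P[...,2]>78)&(P[...,2]<92)&(abs(P[...,0]-500)<190)&(abs(P[...,1]-140)<190)
    m=cv2.morphologyEx(m.astype(np.uint8),cv2.MORPH_OPEN,np.ones((3,3)))
    n,l,st,_=cv2.connectedComponentsWithStats(m);k=1+st[1:,4].argmax()
    Q=P[l==k]; print(c,len(Q),np.median(Q[:,2]),cv2.minAreaRect(Q[:,:2].astype(np.float32)))
o,T=Tool();print(T.round(3));im=get_image("wrist");print(im["tool_from_camera"].round(3),im["fx"])
E
```

```text
top 8448 85.01920844089392 ((492.5396728515625, 143.0996856689453), (197.42247009277344, 266.4053955078125), 21.180416107177734)
scene 6311 86.12840747729524 ((492.75592041015625, 143.91773986816406), (199.6919403076172, 268.348876953125), 20.868785858154297)
[[ 9.57000e-01  2.90000e-01  0.00000e+00  1.81011e+02]
 [ 2.90000e-01 -9.57000e-01  0.00000e+00 -5.98193e+02]
 [ 0.00000e+00 -0.00000e+00 -1.00000e+00  2.22648e+02]
 [ 0.00000e+00  0.00000e+00  0.00000e+00  1.00000e+00]]
[[-0.0000e+00  9.5700e-01  2.8900e-01  7.9700e+01]
 [ 1.0000e+00  0.0000e+00 -0.0000e+00 -8.3000e-02]
 [-0.0000e+00  2.8900e-01 -9.5700e-01 -1.6191e+02]
 [ 0.0000e+00  0.0000e+00  0.0000e+00  1.0000e+00]] 292.972905257987
```

Emit:
jog_arm --increments '[0,0,-10.45,0,0,0,0,0,0,-10.45,0,0,0,0,0,0,-10.45,0,0,0,0,0,0,-10.45,0,0,0,0,0,0,-10.45,0,0,0,0,0,0,-10.45,0,0,0,0,0,0,-10.45,0,0,0,0,0,0,-10.45,0,0,0,0,0,0,-10.5,0,0,0,0]'

```text
t: 2.17
ee_pos: [181.0, -598.2, 222.7]
orientation: [-1.773, -2.593, 0.0]
ft_force: [-0.1, 0.0, 0.4]
width: 1.9
grasp_force: 0.0
```

Emit:
jog_arm --increments '[0,0,0,42.4,44.4,0,0,0,0,0,42.4,44.4,0,0,0,0,0,42.4,44.4,0,0,0,0,0,42.4,44.4,0,0,0,0,0,42.4,44.4,0,0,0,0,0,42.4,44.4,0,0,0,0,0,42.4,44.4,0,0,0,0,0,42.4,44.4,0,0,0,0,0,42.4,44.4,0,0,0,0,0,42.4,44.4,0,0,0,0,0,42.4,44.4,0,0,0,0,0,42.4,44.4,0,0]'

```text
t: 3.68
ee_pos: [497.6, 69.5, 223.0]
orientation: [1.78, 2.588, 0.001]
ft_force: [-0.5, 0.1, 0.9]
width: 0.3
grasp_force: 0.0
```

Emit:
jog_arm --increments '[0,0,0,0,0,41,0,0,0,0,0,0,41,0,0,0,0,0,0,0,0]'

```text
t: 4.05
ee_pos: [494.7, 67.4, 138.5]
orientation: [-1.778, -2.585, 0.006]
ft_force: [-0.4, 0.2, 0.3]
width: 0.5
grasp_force: 0.0
```

```bash
cat >> h.py <<'E'
c0=np.array([492.6,143.5]);YAW=np.radians(21.0)
def w2b(p): 
    d=np.asarray(p)[...,:2]-c0;c,s=np.cos(YAW),np.sin(YAW)
    return np.stack([d[...,0]*c+d[...,1]*s,-d[...,0]*s+d[...,1]*c],-1)
E
python3 - <<'E'
from h import *
o,T=Tool();im=get_image("wrist");M=T@im["tool_from_camera"]
print(o["ee_pos"],o["qpos"].round(2),w2b(o["ee_pos"]))
P=cloud(im,M);np.savez("w1.npz",P=P,pix=im["pixels"])
cv2.imwrite("pics/w1.png",cv2.resize(cv2.rotate(im["pixels"],cv2.ROTATE_90_COUNTERCLOCKWISE),(450,600),interpolation=cv2.INTER_CUBIC))
Z=P[...,2];B=w2b(P)
m=(Z>89.5)&(Z<100)&(abs(B[...,0]+25)<30)&(abs(B[...,1])<60)
n,l,st,ce=cv2.connectedComponentsWithStats(m.astype(np.uint8))
for k in range(1,n):
    if st[k,4]>25:print(st[k],B[l==k].mean(0),Z[l==k].max(),np.ptp(B[l==k],axis=0))
E
```

```text
[494.69358679  67.38621646 138.47746034] [ 0.11  0.37  1.96 -0.    0.82 -0.25] [-25.32220889 -71.8086129 ]
[234  46  41  19 649] [-24.5586114   38.53096323] 95.56991633269078 [26.24801352 10.96549626]
[234 111  40  16 552] [-24.49855263  -1.06889114] 95.78082516467055 [27.15336507 10.04982792]
[237 168  36  15 486] [-23.91270535 -40.89061106] 95.27822134459166 [25.80059131 10.48133949]
```

View pics/w1.png

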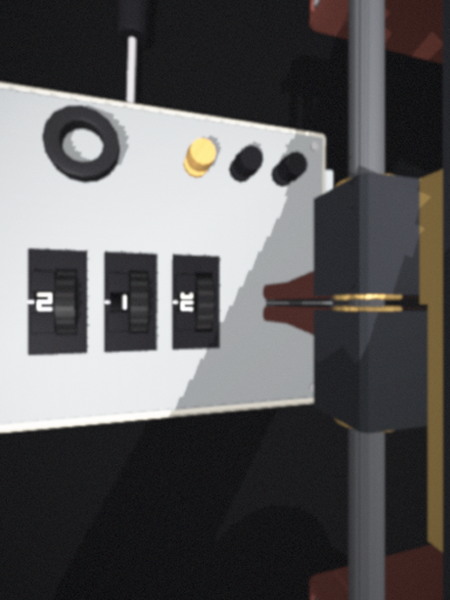

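The view shows the three wheels, left to right at (58,300), (130,300) and (197,300), with the shut fingers at (280,300) and the figures sideways. I enlarge the figures.

```bash
python3 - <<'E'
import numpy as np,cv2
p=np.load("w1.npz")["pix"][20:215,215:295]
r=cv2.rotate(p,cv2.ROTATE_90_COUNTERCLOCKWISE)
print(r.shape)
cv2.imwrite("pics/w1c.png",cv2.resize(p,None,fx=3,fy=3,interpolation=cv2.INTER_CUBIC))
E
```

```text
(80, 195, 3)
```

View pics/w1c.png

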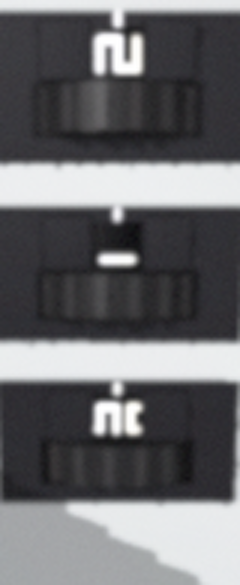

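Emit:
jog_arm --increments '[0,0,0,5,0,33,0,0,0,0,0,0,0,0]'

```text
t: 4.35
ee_pos: [494.8, 71.9, 108.0]
orientation: [-1.781, -2.587, 0.001]
ft_force: [0.1, -1.4, -0.3]
width: 0.8
grasp_force: 0.0
```

```bash
python3 - <<'E'
from h import *
o,T=Tool();im=get_image("wrist");M=T@im["tool_from_camera"];P=cloud(im,M)
print(o["ee_pos"],w2b(o["ee_pos"]))
B=w2b(P);Z=P[...,2]
out=[]
for y0 in(51,11,-29):
    m=(abs(B[...,0]+25)<14)&(abs(B[...,1]-y0)<10)&(Z>70);v,u=np.where(m)
    c=im["pixels"][v.min()-3:v.max()+3,u.min()-3:u.max()+3]
    out.append(cv2.resize(cv2.rotate(c,cv2.ROTATE_90_COUNTERCLOCKWISE),(250,330),interpolation=cv2.INTER_CUBIC))
cv2.imwrite("pics/w2.png",np.hstack(out))
m=(Z>89.5)&(Z<100)&(abs(B[...,0]+25)<30)&(abs(B[...,1])<60)
n,l,st,ce=cv2.connectedComponentsWithStats(m.astype(np.uint8))
for k in range(1,n):
    if st[k,4]>25:print(st[k],B[l==k].mean(0),Z[l==k].max(),np.ptp(B[l==k],axis=0))
E
```

```text
[494.78536469  71.86901989 108.03190535] [-23.63003377 -67.65644563]
[228  43  48  23 902] [-24.30365402  38.61098693] 96.07580288483015 [26.48004615 11.19243199]
[228 119  46  18 721] [-24.3970814   -1.26464012] 95.22144355847476 [27.18948897 10.05512585]
[231 183  42  18 648] [-24.07775024 -40.86660255] 95.56912134706516 [26.44755617 10.78477948]
```

View pics/w2.png

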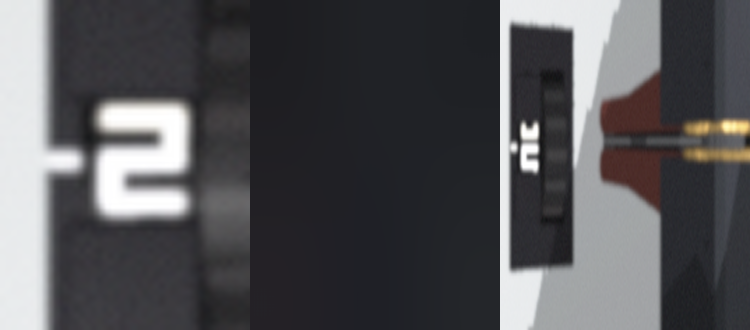

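The hundreds wheel clearly reads 2. The other two crops came out wrong, so I redo them.

```bash
cat >> h.py <<'E'
def figs(im,boxes,fn):
    out=[]
    for (u,v,w,h) in boxes:
        c=im["pixels"][v:v+h,u:u+w]
        out.append(cv2.resize(cv2.rotate(c,cv2.ROTATE_90_COUNTERCLOCKWISE),(260,400),interpolation=cv2.INTER_CUBIC))
    cv2.imwrite(fn,np.hstack(out))
E
python3 - <<'E'
from h import *
im=get_image("wrist")
figs(im,[(223,95,55,42),(223,160,55,42)],"pics/w3.png")
E
```

```text
(no output)
```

View pics/w3.png

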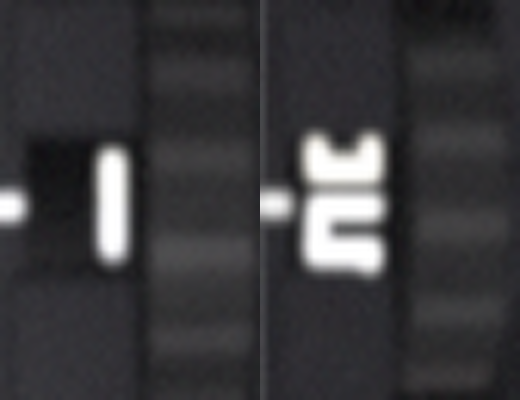

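Tens reads 1. The units wheel sits between notches at about 5.4 (the 6 is entering above and the 5 is leaving below), so it needs about 2.4 clicks down. I start with the units wheel.

Emit:
jog_arm --increments '[0,0,0,27,-10,0,0,0,0,0,0,0,10,0,0,0,0,0,0,2,0,0,0,0,0,0,0,0]'

```text
t: 4.95
ee_pos: [476.8, 93.3, 95.9]
orientation: [1.781, 2.587, 0.0]
ft_force: [0.8, 0.1, -0.7]
width: 0.4
grasp_force: 0.0
```

Emit:
jog_arm --increments '[0,0,0,0,0,1,0,0,0,0,0,0,0,0]'

```text
t: 5.2
ee_pos: [476.3, 93.5, 94.7]
orientation: [-1.781, -2.588, 0.0]
ft_force: [-0.6, 0.2, -0.2]
width: 0.6
grasp_force: 0.0
```

Emit:
jog_arm --increments '[0,0,0,0,0,1,0,0,0,0,0,0,0,0]'

```text
t: 5.45
ee_pos: [476.3, 93.7, 93.8]
orientation: [1.781, 2.588, 0.0]
ft_force: [-0.6, 0.3, 2.6]
width: 0.3
grasp_force: 1.0
```

Emit:
jog_arm --increments '[0,0,0,0,0,0.5,0,0,0,0,0,0,0,0]'

```text
t: 5.7
ee_pos: [476.3, 93.7, 93.4]
orientation: [1.781, 2.588, 0.001]
ft_force: [0.1, -0.9, 4.4]
width: 0.9
grasp_force: 2.3
```

Emit:
jog_arm --increments '[0,0,0,0,0,1,0,0,0,0,0,0,1,0,0,0,0,0,0,0,0]'

```text
t: 6.08
ee_pos: [476.5, 93.7, 92.6]
orientation: [1.78, 2.587, 0.001]
ft_force: [-4.2, -2.0, 22.2]
width: 0.8
grasp_force: 11.1
```

Emit:
jog_arm --increments '[0,0,0,0,3,0,0,0,0,0,0,3,0,0,0,0,0,0,3,0,0,0,0,0,0,3,0,0]'

```text
t: 6.58
ee_pos: [490.0, 98.8, 93.2]
orientation: [1.779, 2.585, 0.007]
ft_force: [1.1, 1.3, 12.9]
width: 0.8
grasp_force: 6.6
```

Emit:
jog_arm --increments '[0,0,0,0,3,0,0,0,0,0,0,3,0,0,0,0,0,0,3,0,0,0,0,0,0,0,0,0]'

```text
t: 7.08
ee_pos: [497.6, 101.7, 92.2]
orientation: [1.78, 2.586, 0.005]
ft_force: [0.8, 0.7, 9.5]
width: 0.8
grasp_force: 4.6
```

Emit:
jog_arm --increments '[0,0,0,0,0,-8,0,0,0,0,-27,-11,-5,0,0,0,0,0,0,0,0]'

```text
t: 7.45
ee_pos: [494.7, 71.2, 104.4]
orientation: [-1.783, -2.586, 0.0]
ft_force: [0.1, 0.3, -0.1]
width: 0.6
grasp_force: 0.0
```

```bash
python3 - <<'E'
from h import *
im=get_image("wrist")
figs(im,[(223,95,55,42),(223,160,55,42)],"pics/w4.png");print(w2b(get_obs()["ee_pos"]))
E
```

```text
[-23.66928824 -67.80782896]
```

View pics/w4.png

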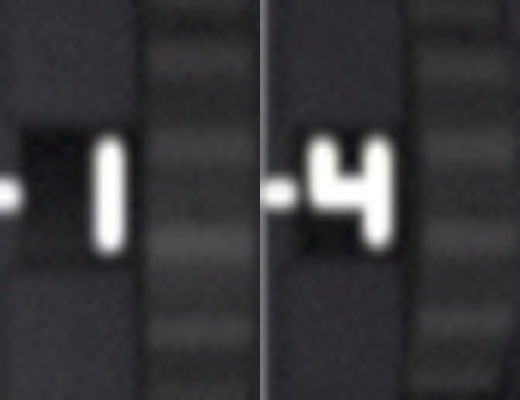

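The units wheel now shows 4, clicked home, and needs one more click.

Emit:
jog_arm --increments '[0,0,0,27,-8.5,0,0,0,0,0,0,0,10,0,0,0,0,0,0,1.5,0,0,0,0,0,0,1.5,0,0,0,0,0,0,0,0]'

```text
t: 8.12
ee_pos: [477.4, 95.1, 92.7]
orientation: [-1.78, -2.586, -0.001]
ft_force: [-10.1, 5.5, 31.1]
width: 0.3
grasp_force: 16.3
```

Emit:
jog_arm --increments '[0,0,0,0,3,0,0,0,0,0,0,3,0,0,0,0,0,0,3,0,0,0,0,0,0,3,0,0,0,0,0,0,3,0,0,0,0,0,0,0,0]'

```text
invalid input
```

Emit:
jog_arm --increments '[0,0,0,0,0,-8,0,0,0,0,-27,-6.5,-5,0,0,0,0,0,0,0,0]'

```text
t: 8.5
ee_pos: [481.6, 65.8, 104.0]
orientation: [1.783, 2.586, 0.0]
ft_force: [-0.3, 0.1, -1.1]
width: 0.3
grasp_force: 0.0
```

```bash
python3 - <<'E'
from h import *
im=get_image("wrist")
figs(im,[(223,95,55,42),(223,160,55,42)],"pics/w5.png");print(w2b(get_obs()["ee_pos"]))
E
```

```text
[-38.19262995 -68.0100962 ]
```

View pics/w5.png

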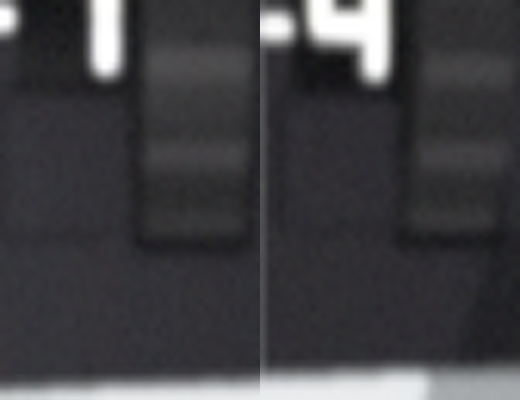

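The stroke was refused because its last row was malformed, so units still shows 4. I repeat it, pressing slightly lighter.

Emit:
jog_arm --increments '[0,0,0,27,5.5,0,0,0,0,0,0,0,10,0,0,0,0,0,0,1.5,0,0,0,0,0,0,1,0,0,0,0,0,0,0,0]'

```text
t: 9.18
ee_pos: [476.7, 94.7, 92.7]
orientation: [-1.781, -2.587, -0.002]
ft_force: [-5.9, 5.9, 24.5]
width: 0.4
grasp_force: 12.4
```

Emit:
jog_arm --increments '[0,0,0,0,3,0,0,0,0,0,0,3,0,0,0,0,0,0,3,0,0,0,0,0,0,3,0,0,0,0,0,0,3,0,0,0,0,0,0,0,0,0]'

```text
t: 9.93
ee_pos: [492.5, 100.1, 92.5]
orientation: [1.78, 2.586, 0.005]
ft_force: [0.4, 4.4, 13.2]
width: 0.5
grasp_force: 6.5
```

Emit:
jog_arm --increments '[0,0,0,0,0,-8,0,0,0,0,-27,-6.5,-5,0,0,0,0,0,0,0,0]'

```text
t: 10.3
ee_pos: [494.1, 70.6, 104.5]
orientation: [-1.783, -2.586, 0.001]
ft_force: [-0.4, -0.2, 0.2]
width: 0.3
grasp_force: 0.0
```

```bash
python3 - <<'E'
from h import *
im=get_image("wrist")
figs(im,[(223,95,55,42),(223,160,55,42)],"pics/w6.png");print(w2b(get_obs()["ee_pos"]))
E
```

```text
[-24.71807997 -67.97930039]
```

View pics/w6.png

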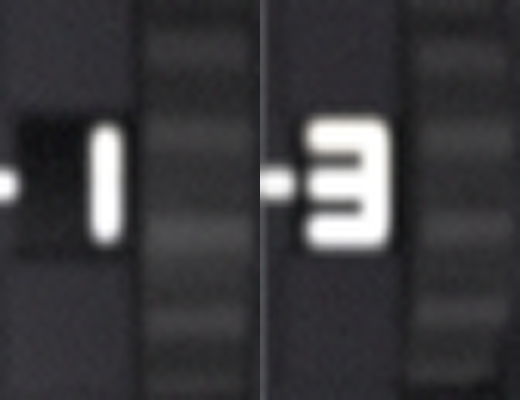

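Units reads 3, square in its window. Tens, still at 1, needs four clicks toward the robot.

Emit:
jog_arm --increments '[0,0,0,33.5,4,0,0,0,0,0,33.5,4.5,0,0,0,0,0,0,0,0,0,0,0,0,0,0,10,0,0,0,0,0,0,1.5,0,0,0,0,0,0,1,0,0,0,0,0,0,0,0]'

```text
t: 11.22
ee_pos: [479.6, 137.2, 93.1]
orientation: [1.782, 2.586, 0.004]
ft_force: [-1.3, 2.6, 14.1]
width: 0.5
grasp_force: 6.9
```

Emit:
jog_arm --increments '[0,0,0,0,-3,0,0,0,0,0,0,-3,0,0,0,0,0,0,-3,0,0,0,0,0,0,-3,0,0,0,0,0,0,-3,0,0,0,0,0,0,0,0,0]'

```text
t: 11.98
ee_pos: [465.1, 131.4, 93.4]
orientation: [1.782, 2.586, 0.002]
ft_force: [-3.1, -0.6, 19.8]
width: 0.4
grasp_force: 9.8
```

Emit:
jog_arm --increments '[0,0,0,0,0,-8,0,0,0,0,0,15,0,0,0,0,0,0,0,0,0]'

```text
t: 12.35
ee_pos: [479.8, 137.5, 100.1]
orientation: [1.781, 2.587, 0.002]
ft_force: [0.5, -1.0, -0.3]
width: 0.7
grasp_force: 0.0
```

Emit:
jog_arm --increments '[0,0,0,0,-1.5,5,0,0,0,0,0,0,1.8,0,0,0,0,0,0,1.5,0,0,0,0,0,0,0,0]'

```text
t: 12.85
ee_pos: [478.0, 137.2, 92.7]
orientation: [1.78, 2.587, 0.004]
ft_force: [1.0, 0.8, 9.8]
width: 0.0
grasp_force: 5.0
```

Emit:
jog_arm --increments '[0,0,0,0,-3,0,0,0,0,0,0,-3,0,0,0,0,0,0,-3,0,0,0,0,0,0,-3,0,0,0,0,0,0,-3,0,0,0,0,0,0,0,0,0]'

```text
t: 13.6
ee_pos: [462.9, 131.4, 93.0]
orientation: [1.78, 2.588, 0.001]
ft_force: [-3.3, -1.6, 18.2]
width: 0.7
grasp_force: 9.2
```

Emit:
jog_arm --increments '[0,0,0,0,0,-8,0,0,0,0,0,15,0,0,0,0,0,0,0,0,0]'

```text
t: 13.98
ee_pos: [478.3, 137.3, 99.8]
orientation: [1.78, 2.587, 0.002]
ft_force: [-0.3, 0.2, -0.4]
width: 0.5
grasp_force: 0.0
```

```bash
python3 - <<'E'
from h import *
im=get_image("wrist")
cv2.imwrite("pics/w7.png",cv2.resize(cv2.rotate(im["pixels"][60:300,196:316],cv2.ROTATE_90_COUNTERCLOCKWISE),(800,400),interpolation=cv2.INTER_CUBIC))
E
```

```text
(no output)
```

View pics/w7.png

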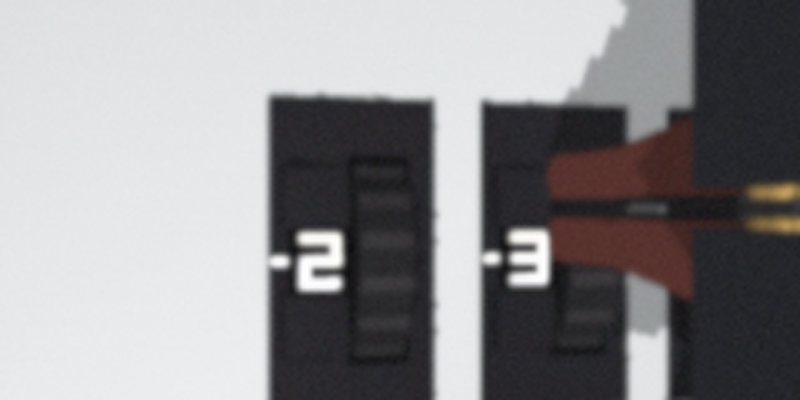

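The picture shows hundreds at 2 (320,262) and tens at 3 (528,258). Both strokes gave one click each, so two more are needed.

Emit:
jog_arm --increments '[0,0,0,0,0,5,0,0,0,0,0,0,2,0,0,0,0,0,0,1.5,0,0,0,0,0,0,0,0]'

```text
t: 14.52
ee_pos: [478.6, 137.4, 92.4]
orientation: [1.78, 2.586, 0.005]
ft_force: [0.8, 1.8, 10.3]
width: -0.0
grasp_force: 5.5
```

Emit:
jog_arm --increments '[0,0,0,0,-3,0,0,0,0,0,0,-3,0,0,0,0,0,0,-3,0,0,0,0,0,0,-3,0,0,0,0,0,0,-3,0,0,0,0,0,0,0,0,0]'

```text
t: 15.28
ee_pos: [463.2, 131.5, 92.9]
orientation: [1.78, 2.587, 0.002]
ft_force: [-5.6, -2.2, 23.0]
width: 0.3
grasp_force: 11.7
```

Emit:
jog_arm --increments '[0,0,0,0,0,-8,0,0,0,0,0,15,0,0,0,0,0,0,0,0,0]'

```text
t: 15.65
ee_pos: [478.3, 137.3, 99.2]
orientation: [1.78, 2.587, 0.002]
ft_force: [-0.5, 0.6, 0.1]
width: 0.6
grasp_force: 0.0
```

Emit:
jog_arm --increments '[0,0,0,0,0,5,0,0,0,0,0,0,1.5,0,0,0,0,0,0,1.5,0,0,0,0,0,0,0,0]'

```text
t: 16.15
ee_pos: [478.6, 137.4, 92.4]
orientation: [1.78, 2.586, 0.005]
ft_force: [0.8, 1.4, 12.2]
width: 0.3
grasp_force: 5.9
```

Emit:
jog_arm --increments '[0,0,0,0,-3,0,0,0,0,0,0,-3,0,0,0,0,0,0,-3,0,0,0,0,0,0,-3,0,0,0,0,0,0,-3,0,0,0,0,0,0,0,0,0]'

```text
t: 16.9
ee_pos: [463.4, 131.6, 92.9]
orientation: [1.78, 2.587, 0.002]
ft_force: [-4.5, -0.0, 24.3]
width: 0.5
grasp_force: 12.2
```

Emit:
jog_arm --increments '[0,0,0,0,0,-15,0,0,0,0,-33.5,3,-2,0,0,0,0,-33.5,3,0,0,0,0,0,0,0,0,0,0,0,0,0,0,0,0]'

```text
t: 17.52
ee_pos: [491.5, 71.2, 108.1]
orientation: [-1.781, -2.587, 0.001]
ft_force: [-0.6, -0.1, -0.5]
width: 0.5
grasp_force: 0.0
```

```bash
python3 - <<'E'
from h import *
im=get_image("wrist");print(w2b(get_obs()["ee_pos"]))
cv2.imwrite("pics/w8.png",cv2.resize(cv2.rotate(im["pixels"][20:250,205:315],cv2.ROTATE_90_COUNTERCLOCKWISE),(800,383),interpolation=cv2.INTER_CUBIC))
get_image("top")
for n in("ferrite_core","sample_jar","cal_weight","screwdriver"): print(n,[(np.round(r["centre"]),round(r["p"],2)) for r in models.look_for(n,"top")[:1]])
E
```

```text
[-26.86066759 -66.85616011]
ferrite_core [(array([544., 195.,  98.]), 0.69)]
sample_jar [(array([471., 350.,  68.]), 0.75)]
cal_weight [(array([590., -67.,  32.]), 0.57)]
screwdriver [(array([696., 221.,  24.]), 0.6)]
```

View pics/w8.png

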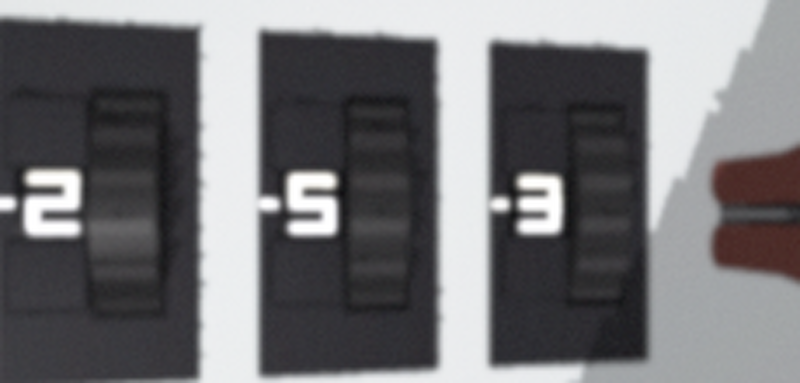

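The box reads 2 (52,205), 5 (312,205) and 3 (540,205), each square against its index mark. The fingers are clear and the loose things have not moved. I hand it in.

```bash
python3 -c "
from workcell import job
print(job.close_job())"
```

```text
the job is handed in; nothing more can be done
None
```

The decade box is set to 253, with all three figures square in their windows; the highest pressing force I read was about 31 N, the small things stayed where they were, and I handed the job in at about 18 s (it gave no verdict).

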